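# Crack a stuck desiccator lid and hold it ajar

## Task

Two small desiccators with dried fish in them stand on the lab bench, and only one of them may be open at a time: first press the lid with the blue knob, which is sitting proud of its jar, down until it is fully home all round. Then grip the green knob, pull that lid up until its sticky seal lets go, and hold it level and clear of its jar, just a finger's breadth (about 15 mm) above the rim, so that the air can creep in. Finish while still holding it there; do not take the lid away, and leave the other things on the bench where they are.

Things in the scene. Friction and masses are not known exactly. Their poses are not given: they have to be found in the camera images.
- jar_blue: white plastic desiccator base with a blue band round its rim, 180 mm across the rim and 95 mm high, in a black holding ring (198 mm across) fixed to the bench; it does not move. Origin: centre of the underside, on the bench; z up. The lid's flange seats on top of the rim at 95 mm.
- jar_green: the same desiccator base with a green band, also fixed to the bench. Origin: centre of the underside, on the bench; z up; rim at 95 mm.
- blue_rim (a point): centre of the mouth of the blue-banded base, level with the top of its rim (95 mm above the bench)
- green_rim (a point): centre of the mouth of the green-banded base, level with the top of its rim (95 mm above the bench)
- lid_blue: loose clear domed lid with blue knob, 0.3 to 0.55 kg. Origin: centre of the flange's underside, z up. Flange 185 mm across, 6 mm thick; dome up to 50 mm; a spigot with a silicone ring reaches 12 mm down into the mouth. Starts level but proud, flange about 9 mm above the rim, its ring on a springy lip inside the mouth; 3 to 15 N down on the knob snaps it home (flange on the rim) and it stays.
- lid_green: same lid with green knob, seated, stuck by its seal. Origin: centre of the flange's underside, z up. The upward pull rises to a peak of 12 to 22 N (weight included) in the first 2 to 3 mm of lift, then drops quickly as the silicone ring snaps past the lip; from about 9.5 mm the lid is free and only its weight is left. The spigot is clear of the mouth from 12 mm up.
- blue_knob (a point): middle of the blue knob, 74 mm above that lid's origin. The knob is a smooth upright cylinder 32 mm across, from 62 to 86 mm above the lid's origin, flat on top (181 mm above the bench when the lid is home), on a 20 mm stem
- green_knob (a point): middle of the green knob, 74 mm above that lid's origin: the place to grip, any way round, firmly (40 N or more). Same knob: 32 mm across, from 62 to 86 mm above the lid's origin; the dome's top is 24 mm below this point
- tube_rack: bystander: blue tube rack 104 x 208 mm, 104 mm high with its green-capped tubes; origin centre of the underside
- pot: bystander: white specimen pot with red cap, 68 mm across, 58 mm high, between the jars; origin centre of the underside
- caliper: bystander: caliper 200 mm long lying flat, 13 mm high; origin centre of the underside
- wash_bottle: bystander: white wash bottle 74 mm across, with blue spout up to 190 mm high; origin centre of the underside
- petri_dish: bystander: clear dish 88 mm across, 14 mm high; origin centre of the underside
- foil_tray: bystander: foil-covered tray 158 x 118 mm, 37 mm high; origin centre of the underside
- forceps: bystander: steel forceps 140 mm long lying flat between the jars, 9 mm high; origin centre of the underside

How it is judged:
By the outcome, as a careful person would: the job done as asked, in the order asked, and still so for the second after the job is handed in, while the arm keeps its last pose, push and grip.
It also fails if it takes over 51 s, if anything falls off the work surface, if the arm or the gripper's body presses on something with over 40 N, if the wrist force passes 120 N, or if a joint passes its speed limit or range.

## Robot

A 6-joint arm with a two-finger parallel gripper is mounted at the origin on the work surface. World frame = base frame: x ahead of the robot, y to its left, z up, the work surface at z = 0. Lengths are in m, angles in rad, forces in N, time in s.
With the tool pointing down it reaches from about 0.35 to 0.95 m from the base axis. Payload 17.4 kg.
Tool frame: the origin (TCP) lies on the centre line of the jaws, within the pads' length; the fingertips stand 25 mm ahead of it and the grasp point (between the pads) lies 6 mm ahead of it (env.tip_extent is the distance from the TCP to the fingertips, in m); z points along the fingers, y is the line along which they close (so a half turn about z gives the same grasp; the last joint's range is limited). The gripper opens to 93 mm and grips with 3 to 60 N. Pads are 15 mm wide; open, the fingers measure 128 mm over their backs; the gripper's body (75 mm by 188 mm) begins 65 mm behind the grasp point.
Start: joints at [-0.038, 0.116, 1.442, -0, 1.584, -0.038], TCP at [0.675, -0, 0.244] pointing down, gripper open.
Joint ranges: [-2.83, 2.83], [-0.83, 2.19], [0.07, 2.5], [-1.14, 4.28], [0.01, 3], [-2.97, 2.97]. Speed limits (rad/s): [1.89, 1.89, 2.22, 3.14, 3.14, 3.14].

## Interface

Orientations are given as a unit quaternion [x, y, z, w].
In Python, from plant import env gives the robot as it stands. The module is installed in compiled form; this text tells all that it offers.
- The arm moves only by the tool carry_out, never from a script. Its argument "moves" is a list of rows, each a list of 5 numbers: the shift along the world's x, y, z in m, then the turn about the world's z in rad, then the closure in counts, from 0 (fully open) to 255 (shut). A call has 1 to 20 rows; each row is the pose to reach, as a shift and turn from the pose commanded when the call began; what a row does not reach only later rows make up. A row lasts 1/12 s, in which the tool goes at most 41.7 mm and 7.16 degrees, less where a joint would pass 70% of its speed; a pose out of reach is approached as far as the arm can. A call with a gripper value outside its range is refused whole. The fingers move at their own pace and stop on an object; "newtons" is the grip in N (left out, the last holds). Time passes only in rows, so rows that repeat a pose let the fingers close. It gives the time, the measured TCP pose, the force, the opening and the grip force at its end, in the units of the state.
- env.sense(): the state, without advancing time (a new reading comes with each control period).
- env.capture(name): name is "scene" or "side" or "wrist"; returns the picture (420x560x3 uint8, blue, green, red); there is no depth.
- env.camera_info(name): a dict with "camera_matrix" (3x3 intrinsics, pixels), "rvec" (rotation vector, rad) and "tvec" (3), from world to camera coordinates, as OpenCV has them; the wrist camera has in their place "hand_eye" (4x4, takes a point from camera to tool coordinates, whose origin is the TCP and whose axes are the flange's). Camera axes: x right, y down, z forward; pixel columns grow to the right and rows downward; lengths in m; the calibration is good to about 2 mm. A picture is of the moment at which its call begins: read the wrist's pose just before it. camera_info takes no time and is no camera call.
- env.hand_in(): hands the job in; it is judged then, once.
Trained networks look in the newest picture that a camera, given by its name, has taken for a name from the list of things; names that differ only in an ending like _2 or _b are one class to them, and where a whole thing is asked for, a point or a joint stands for the part that bears it (a point fixed in the world has none). Each returns a list of dicts, best first, with "p" (0 to 1); they miss things now and then, are a little off and sometimes report something else, mostly with a low value. They report only what shows in the picture. A call takes as long as a camera call.
- env.spot_in(camera, label): "bbox" ([left, top, right, bottom] in pixels, round what is visible of it).
The state is a dict: "t": time; "joints": joint angles; "joint_velocities": joint speeds; "tau": joint torques, N m; "tool_pos": TCP position; "eef_rot": TCP orientation; "force": force on the tool from outside, world axes, zero at the start; "ft_torque": the same for the moment, N m; "opening": finger opening in m; "grasp_force": force on a finger pad.
Only numpy, scipy, OpenCV 4.12 (cv2) and the standard library are available. Lean on these libraries where they do the work, as an engineer would, in place of code of your own. Each camera call takes 0.05 s, during which the arm holds its last target. There are 200 camera calls.

## Working session

There is one attempt and no reset: what is moved stays moved. The work goes in short steps, Python scripts to look and compute and a tool call to move; the robot and the scene stay as the last step left them, time stands still between calls to the robot, and variables do not carry over. Pictures are saved under pics/ and viewed, at most 10 in all, crops included, and the job is handed in when it is done.

Besides the shell and the picture viewer there is one more tool, called as name(argument=value, ...), one argument or row to a line, values as JSON. carry_out: Moves the arm, as the interface text tells. Its arguments: {"type":"object","properties":{"moves":{"type":"array","items":{"type":"array","items":{"type":"number"}}},"newtons":{"type":"number"}},"required":["moves"]}

```bash
mkdir -p pics; cat > h.py <<'E'
import numpy as np, cv2
from scipy.spatial.transform import Rotation as R
from plant import env
def cam(n, s=None):
    i=env.camera_info(n); K=np.array(i["camera_matrix"],float)
    if "hand_eye" in i:
        T=np.eye(4); T[:3,:3]=R.from_quat(s["eef_rot"]).as_matrix(); T[:3,3]=s["tool_pos"]
        M=T@np.array(i["hand_eye"]); return K,M[:3,:3],M[:3,3]
    Rm=cv2.Rodrigues(np.array(i["rvec"],float))[0]
    return K,Rm.T,-Rm.T@np.array(i["tvec"],float).ravel()
def ray(c,uv):
    K,Rw,o=c; d=Rw@np.linalg.solve(K,[uv[0],uv[1],1]); return o,d/np.linalg.norm(d)
def at_z(c,uv,z):
    o,d=ray(c,uv); return o+d*(z-o[2])/d[2]
def proj(c,p):
    K,Rw,o=c; q=K@(Rw.T@(np.array(p)-o)); return q[:2]/q[2]
def tri(rs):
    A=0;b=0
    for o,d in rs:
        P=np.eye(3)-np.outer(d,d); A=A+P; b=b+P@o
    return np.linalg.solve(A,b)
E
python3 - <<'E'
from h import *
s=env.sense(); print({k:np.round(v,3) for k,v in s.items()})
im={}
for n in ["scene","side","wrist"]:
    im[n]=env.capture(n)
    c=cam(n,s); print(n,np.round(c[2],3))
    for l in ["blue_knob","green_knob","lid_blue","lid_green","jar_blue","jar_green","wash_bottle","tube_rack"]:
        for d in env.spot_in(n,l)[:1]:
            print(l,round(d["p"],2),np.round(d["bbox"],0))
cv2.imwrite("pics/scene.png",im["scene"]);cv2.imwrite("pics/side.png",im["side"])
E
```

```text
{'t': np.float64(0.0), 'joints': array([-0.038,  0.117,  1.442, -0.   ,  1.584, -0.038]), 'joint_velocities': array([-0.002,  0.   , -0.001,  0.001,  0.001, -0.002]), 'tau': array([-2.0000e-03, -7.2127e+01, -6.2261e+01,  7.8000e-02,  2.4000e-02,
       -0.0000e+00]), 'tool_pos': array([0.675, 0.   , 0.243]), 'eef_rot': array([ 0.707,  0.707, -0.   , -0.   ]), 'force': array([0.709, 0.425, 0.499]), 'ft_torque': array([-0.007,  0.03 , -0.023]), 'grasp_force': np.float64(0.0), 'opening': np.float64(0.093)}
scene [ 1.439 -0.32   1.449]
blue_knob 0.56 [319. 163. 367. 202.]
green_knob 0.72 [196. 209. 244. 253.]
lid_blue 0.97 [318. 164. 364. 202.]
lid_green 0.7 [196. 213. 247. 252.]
jar_blue 0.96 [314. 189. 365. 218.]
jar_green 0.84 [194. 236. 249. 268.]
wash_bottle 0.8 [381. 161. 404. 191.]
tube_rack 0.56 [272. 248. 338. 288.]
side [-0.042  0.996  1.05 ]
blue_knob 0.56 [226. 245. 283. 292.]
green_knob 0.69 [293. 165. 339. 198.]
lid_blue 0.56 [222. 248. 286. 291.]
lid_green 0.72 [293. 164. 339. 200.]
jar_blue 0.83 [223. 280. 285. 318.]
jar_green 0.64 [291. 195. 339. 213.]
wash_bottle 0.65 [188. 306. 217. 355.]
tube_rack 0.86 [208. 185. 263. 237.]
wrist [0.674 0.077 0.384]
green_knob 0.6 [106. 368. 249. 419.]
lid_green 0.74 [108. 366. 248. 420.]
jar_green 0.61 [152. 296. 265. 414.]
tube_rack 0.79 [305.  32. 494. 296.]
```

View pics/scene.png

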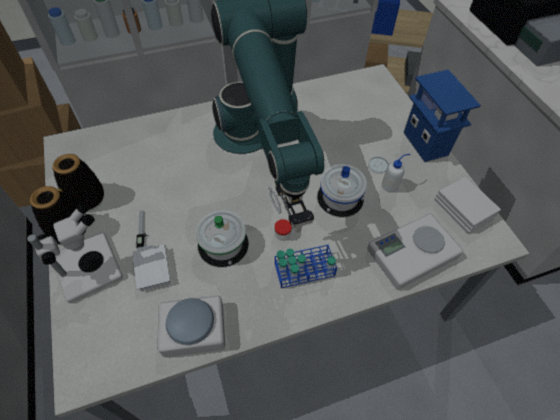

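View pics/side.png

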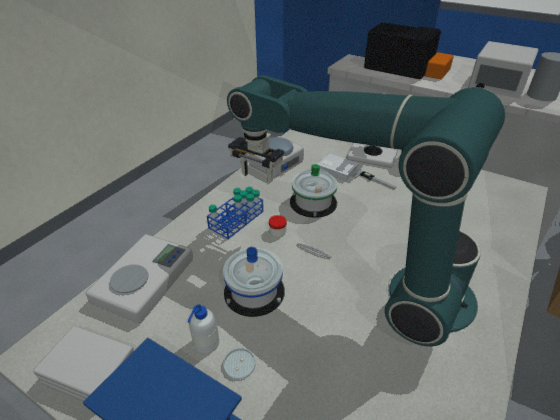

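The scene view shows the blue knob at about (346,172) and the green one at (219,221). The side view has them at (252,255) and (315,170). Next I'll segment the knobs by colour and triangulate.

```bash
python3 - <<'E'
from h import *
B={"blue":{"scene":(335,163,357,182),"side":(241,244,264,264)},"green":{"scene":(210,212,229,229),"side":(306,162,325,178)}}
C={n:(cam(n),cv2.imread(f"pics/{n}.png")) for n in ["scene","side"]}
for col,bx in B.items():
    rs=[];uvs={}
    for n,(x0,y0,x1,y1) in bx.items():
        hsv=cv2.cvtColor(C[n][1],cv2.COLOR_BGR2HSV)[y0:y1,x0:x1]
        lo,hi=((100,130,50),(130,255,255)) if col=="blue" else ((50,110,40),(90,255,255))
        m=cv2.inRange(hsv,lo,hi); k,l,st,ce=cv2.connectedComponentsWithStats(m)
        j=1+np.argmax(st[1:,4]); x,y,w,h,a=st[j]; uv=ce[j]+[x0,y0]; print(col,n,uv.round(1),w,h,a)
        rs.append(ray(C[n][0],uv)); uvs[n]=uv
    p=tri(rs); print(col,"tri",p.round(4),[(proj(C[n][0],p)-uvs[n]).round(1) for n in uvs])
    z=.169+(.009 if col=="blue" else 0)
    print([at_z(C[n][0],uvs[n],z+.004).round(4) for n in uvs])
E
```

```text
blue scene [345.4 171.4] 8 10 67
blue side [251.4 254.7] 10 16 136
blue tri [0.5007 0.2873 0.1688] [array([-0., -0.]), array([-0.,  0.])]
[array([0.5104, 0.2811, 0.182 ]), array([0.4925, 0.2979, 0.182 ])]
green scene [218.5 221.4] 8 12 75
green side [314.8 170. ] 8 11 74
green tri [ 0.5638 -0.2379  0.1601] [array([-0., -0.]), array([-0.,  0.])]
[array([ 0.5728, -0.2386,  0.173 ]), array([ 0.555 , -0.2203,  0.173 ])]
```

carry_out(
  moves=[
    [-0.02, 0.03, 0.03, 0, 255],
    [-0.04, 0.06, 0.03, 0, 255],
    [-0.06, 0.09, 0.03, 0, 255],
    [-0.08, 0.12, 0.03, 0, 255],
    [-0.1, 0.15, 0.03, 0, 255],
    [-0.12, 0.18, 0.03, 0, 255],
    [-0.13, 0.21, 0.03, 0, 255],
    [-0.15, 0.24, 0.03, 0, 255],
    [-0.165, 0.27, 0.03, 0, 255],
    [-0.175, 0.28, 0.03, 0, 255],
    [-0.175, 0.287, 0.03, 0, 255],
    [-0.175, 0.287, 0.03, 0, 255],
    [-0.175, 0.287, 0.03, 0, 255],
  ],
  newtons=40,
)

```text
t: 2.43
tool_pos: [0.5005, 0.2865, 0.2736]
eef_rot: [0.707, 0.707, -0.0, 0.0]
force: [1.3, 0.1, 0.6]
opening: 0.0108
grasp_force: 0.0
```

```bash
cat > w.py <<'E'
from h import *
import sys
s=env.sense(); im=env.capture("wrist"); c=cam("wrist",s); cv2.imwrite(f"pics/{sys.argv[1]}.png",im)
print(s["t"],s["tool_pos"].round(4),np.round(s["eef_rot"],3),"force",s["force"].round(2),"cam",c[2].round(3),"axis",c[1][:,2].round(3))
for l in sys.argv[2:]:
    for d in env.spot_in("wrist",l)[:2]: print(l,round(d["p"],2),np.round(d["bbox"],1))
print("tip px",proj(c,s["tool_pos"]-[0,0,.025]).round(1))
E
python3 w.py w1 blue_knob lid_blue jar_blue; python3 -c "
from h import *
s=env.sense();print(proj(cam('wrist',s),[.5007,.2873,.178]))"
```

```text
2.4333 [0.5005 0.2865 0.2736] [ 0.707  0.707 -0.     0.   ] force [1.32 0.06 0.63] cam [0.499 0.363 0.415] axis [ 0.001 -0.278 -0.96 ]
blue_knob 0.91 [164.1  78.6 389.  296.3]
lid_blue 0.94 [164.5  82.8 386.1 298.7]
lid_blue 0.74 [253.4 367.4 271.2 385.2]
jar_blue 0.74 [164.7  81.7 384.7 297.2]
tip px [275.3 265.9]
[274.6933689  218.58505513]
```

View pics/w1.png

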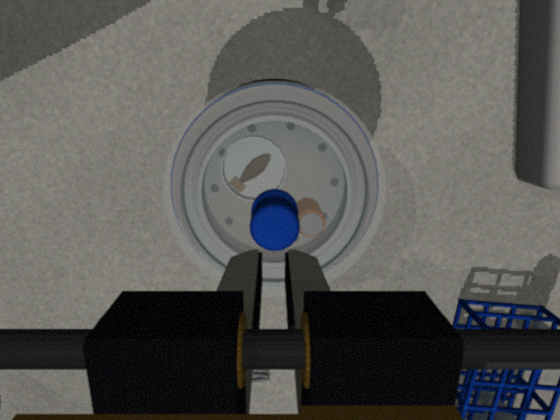

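The wrist view shows the blue knob's flat top centred near (275,226), with the fingertips just below it. I'll work out its position at the known height of 190 mm.

```bash
cat > k.py <<'E'
from h import *
def knob(f,s,col,ztop):
    im=cv2.imread(f); hsv=cv2.cvtColor(im,cv2.COLOR_BGR2HSV)
    lo,hi=((105,150,30),(130,255,255)) if col=="blue" else ((50,110,30),(90,255,255))
    m=cv2.inRange(hsv,lo,hi); k,l,st,ce=cv2.connectedComponentsWithStats(m)
    c=cam("wrist",s); j=min((j for j in range(1,k) if st[j,4]>600),key=lambda j:abs(ce[j]-[275,220]).sum())
    # render silhouette of a knob cylinder, fit x,y,by maximal overlap
    from scipy.optimize import minimize
    M=(l==j); a=np.linspace(0,2*np.pi,60); ring=np.c_[.016*np.cos(a),.016*np.sin(a)]
    def cost(p):
        P=[proj(c,[p[0]+r[0],p[1]+r[1],z])*16 for r in ring for z in (ztop,ztop-.024)]
        h=cv2.convexHull(np.int32(np.round(P))); q=np.zeros(M.shape,np.uint8); cv2.fillConvexPoly(q,h,1,shift=4)
        return (M^(q>0)).sum()/M.sum()
    p0=at_z(c,ce[j],ztop-.01)[:2]
    r=minimize(cost,p0,method="Nelder-Mead",options=dict(initial_simplex=[p0,p0+[.006,0],p0+[0,.006]]))
    print(col,"px",ce[j].round(1),st[j],"xy",r.x.round(4),"mismatch",round(r.fun,3),"from tcp",(r.x-s["tool_pos"][:2]).round(4))
E
python3 -c "
from k import *
s=env.sense(); knob('pics/w1.png',s,'blue',.190); knob('pics/w1.png',s,'blue',.181)"
```

```text
blue px [274.3 220. ] [ 251  190   48   60 2368] xy [0.5005 0.287 ] mismatch 0.063 from tcp [-0.0002  0.0009]
blue px [274.3 220. ] [ 251  190   48   60 2368] xy [0.5003 0.2839] mismatch 0.08 from tcp [-0.0004 -0.0022]
```

carry_out(
  moves=[
    [0, 0, -0.02, 0, 255],
    [0, 0, -0.04, 0, 255],
    [0, 0, -0.052, 0, 255],
    [0, 0, -0.056, 0, 255],
    [0, 0, -0.058, 0, 255],
    [0, 0, -0.06, 0, 255],
    [0, 0, -0.06, 0, 255],
    [0, 0, -0.062, 0, 255],
    [0, 0, -0.062, 0, 255],
  ],
)

```text
t: 3.38
tool_pos: [0.5003, 0.2871, 0.2125]
eef_rot: [0.707, 0.707, 0.001, 0.0]
force: [-0.3, 0.1, -1.1]
opening: 0.0003
grasp_force: 0.0
```

carry_out(
  moves=[
    [0, 0, -0.002, 0, 255],
    [0, 0, -0.003, 0, 255],
    [0, 0, -0.003, 0, 255],
  ],
)

```text
t: 3.63
tool_pos: [0.4999, 0.287, 0.2083]
eef_rot: [0.707, 0.707, -0.0, -0.0]
force: [0.2, -0.5, -0.5]
opening: 0.0001
grasp_force: 0.0
```

carry_out(
  moves=[
    [0, 0, -0.002, 0, 255],
    [0, 0, -0.003, 0, 255],
    [0, 0, -0.003, 0, 255],
  ],
)

```text
t: 3.88
tool_pos: [0.5, 0.287, 0.2062]
eef_rot: [0.707, 0.707, 0.0, 0.0]
force: [-3.0, -1.1, 6.5]
opening: 0.0004
grasp_force: 3.3
```

carry_out(
  moves=[
    [0, 0, -0.001, 0, 255],
    [0, 0, -0.001, 0, 255],
    [0, 0, -0.001, 0, 255],
  ],
)

```text
t: 4.13
tool_pos: [0.5001, 0.2871, 0.2062]
eef_rot: [0.707, 0.707, 0.001, 0.0]
force: [-5.2, -3.5, 14.9]
opening: 0.0002
grasp_force: 7.2
```

carry_out(
  moves=[
    [0, 0, -0.001, 0, 255],
    [0, 0, -0.001, 0, 255],
    [0, 0, -0.001, 0, 255],
  ],
)

```text
t: 4.38
tool_pos: [0.5, 0.2871, 0.2062]
eef_rot: [0.707, 0.707, 0.001, 0.0]
force: [-8.8, -5.1, 21.8]
opening: 0.0005
grasp_force: 11.1
```

carry_out(
  moves=[
    [0, 0, 0.02, 0, 255],
    [0, 0, 0.05, 0, 255],
    [0, 0, 0.07, 0, 255],
    [0, 0, 0.07, 0, 255],
    [0, 0, 0.07, 0, 255],
  ],
)

```text
t: 4.8
tool_pos: [0.5003, 0.2871, 0.2745]
eef_rot: [0.707, 0.707, 0.001, 0.0]
force: [-0.1, -0.0, -1.4]
opening: 0.0002
grasp_force: 0.0
```

```bash
python3 w.py w2; python3 - <<'E'
from k import *
s=env.sense(); knob('pics/w2.png',s,'blue',.190); knob('pics/w2.png',s,'blue',.181)
im=env.capture("side"); cv2.imwrite("pics/side2.png",cv2.resize(im[225:335,190:320],None,fx=5,fy=5,interpolation=cv2.INTER_CUBIC))
a=cv2.imread("pics/side.png")[225:335,190:320];b=im[225:335,190:320]
cv2.imwrite("pics/cmp.png",np.hstack([cv2.resize(q,None,fx=3,fy=3,interpolation=cv2.INTER_CUBIC) for q in (a,b)]))
E
```

```text
4.8 [0.5003 0.2871 0.2745] [0.707 0.707 0.001 0.   ] force [-0.11 -0.02 -1.39] cam [0.499 0.364 0.416] axis [ 0.002 -0.277 -0.961]
tip px [275.2 266. ]
blue px [273.6 216. ] [ 251  187   46   58 2184] xy [0.4994 0.2912] mismatch 0.103 from tcp [-0.0005  0.0042]
blue px [273.6 216. ] [ 251  187   46   58 2184] xy [0.4993 0.288 ] mismatch 0.061 from tcp [-0.0007  0.001 ]
```

View pics/cmp.png

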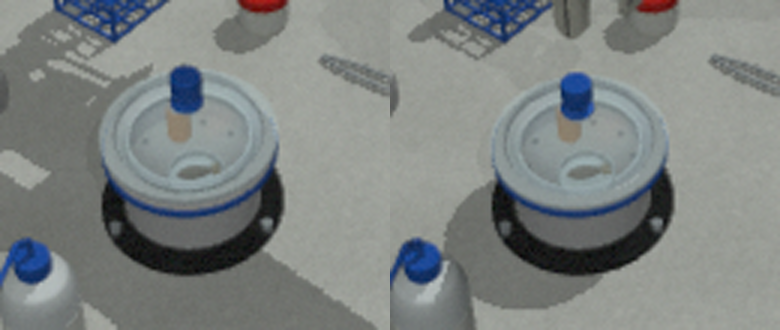

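The blue lid now sits flush. The knob dropped 4 px in the wrist view, the 181 mm fit is the better one, and the press stopped hard at 181 mm. Next is green.

carry_out(
  moves=[
    [0.005, -0.035, 0, 0, 0],
    [0.01, -0.07, 0, 0, 0],
    [0.015, -0.105, 0, 0, 0],
    [0.02, -0.14, 0, 0, 0],
    [0.025, -0.175, 0, 0, 0],
    [0.03, -0.21, 0, 0, 0],
    [0.033, -0.245, 0, 0, 0],
    [0.037, -0.28, 0, 0, 0],
    [0.04, -0.315, 0, 0, 0],
    [0.045, -0.35, 0, 0, 0],
    [0.05, -0.385, 0, 0, 0],
    [0.053, -0.42, 0, 0, 0],
    [0.057, -0.455, 0, 0, 0],
    [0.06, -0.49, 0, 0, 0],
    [0.063, -0.515, 0, 0, 0],
    [0.063, -0.525, 0, 0, 0],
    [0.063, -0.525, 0, 0, 0],
    [0.063, -0.525, 0, 0, 0],
  ],
  newtons=55,
)

```text
t: 6.4
tool_pos: [0.5628, -0.2377, 0.2726]
eef_rot: [0.707, 0.707, -0.0, -0.001]
force: [-0.6, 0.3, -0.2]
opening: 0.0928
grasp_force: 0.0
```

```bash
python3 w.py w3 green_knob; python3 -c "
from k import *
s=env.sense(); knob('pics/w3.png',s,'green',.181)"
```

```text
6.4 [ 0.5628 -0.2377  0.2726] [ 0.707  0.707 -0.    -0.001] force [-0.64  0.33 -0.21] cam [ 0.562 -0.161  0.414] axis [-0.001 -0.277 -0.961]
tip px [275.3 266. ]
green px [275.7 223.2] [ 252  201   48   45 1671] xy [ 0.5628 -0.2392] mismatch 0.339 from tcp [-0.0002 -0.0024]
```

View pics/w3.png

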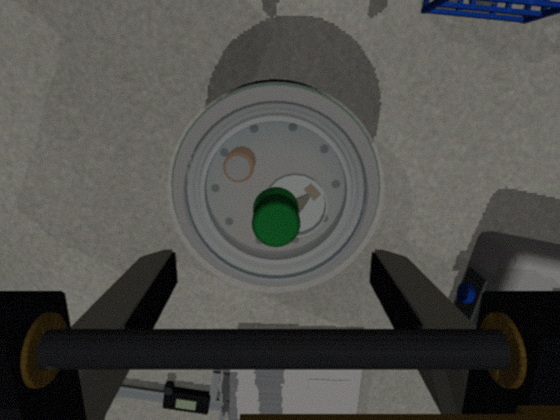

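The wrist view shows the green knob top at about (276,223). That's under the TCP to within about 1 mm, and the fingers straddle it. I'll descend and grip.

carry_out(
  moves=[
    [0, 0, -0.03, 0, 0],
    [0, 0, -0.06, 0, 0],
    [0, 0, -0.08, 0, 0],
    [0, 0, -0.09, 0, 0],
    [0, 0, -0.096, 0, 0],
    [0, 0, -0.096, 0, 0],
    [0, 0, -0.096, 0, 0],
  ],
)

```text
t: 7.08
tool_pos: [0.5634, -0.2377, 0.1789]
eef_rot: [0.707, 0.707, 0.0, 0.001]
force: [0.5, 0.9, 0.3]
opening: 0.0929
grasp_force: 0.0
```

carry_out(
  moves=[
    [0, 0, 0, 0, 255],
    [0, 0, 0, 0, 255],
    [0, 0, 0, 0, 255],
    [0, 0, 0, 0, 255],
    [0, 0, 0, 0, 255],
    [0, 0, 0, 0, 255],
    [0, 0, 0, 0, 255],
    [0, 0, 0, 0, 255],
    [0, 0, 0, 0, 255],
    [0, 0, 0, 0, 255],
    [0, 0, 0, 0, 255],
    [0, 0, 0, 0, 255],
  ],
  newtons=55,
)

```text
t: 8.08
tool_pos: [0.5631, -0.238, 0.1777]
eef_rot: [0.707, 0.707, 0.0, 0.0]
force: [1.9, -0.5, -0.4]
opening: 0.031
grasp_force: 55.0
```

carry_out(
  moves=[
    [0, 0, 0.001, 0, 255],
    [0, 0, 0.002, 0, 255],
    [0, 0, 0.003, 0, 255],
    [0, 0, 0.004, 0, 255],
    [0, 0, 0.005, 0, 255],
    [0, 0, 0.005, 0, 255],
  ],
)

```text
t: 8.58
tool_pos: [0.5629, -0.2379, 0.1821]
eef_rot: [0.707, 0.707, -0.0, -0.001]
force: [2.2, -0.1, -8.8]
opening: 0.0312
grasp_force: 55.0
```

carry_out(
  moves=[
    [0, 0, 0.001, 0, 255],
    [0, 0, 0.002, 0, 255],
    [0, 0, 0.003, 0, 255],
    [0, 0, 0.004, 0, 255],
    [0, 0, 0.005, 0, 255],
    [0, 0, 0.005, 0, 255],
  ],
)

```text
t: 9.08
tool_pos: [0.563, -0.2381, 0.1882]
eef_rot: [0.707, 0.707, -0.0, 0.0]
force: [-0.8, -0.5, -4.6]
opening: 0.0313
grasp_force: 55.0
```

carry_out(
  moves=[
    [0, 0, 0.001, 0, 255],
    [0, 0, 0.002, 0, 255],
    [0, 0, 0.003, 0, 255],
    [0, 0, 0.004, 0, 255],
    [0, 0, 0.005, 0, 255],
    [0, 0, 0.005, 0, 255],
    [0, 0, 0.005, 0, 255],
  ],
)

```text
t: 9.67
tool_pos: [0.563, -0.238, 0.1927]
eef_rot: [0.707, 0.707, 0.0, 0.0]
force: [0.2, -0.4, -4.7]
opening: 0.0312
grasp_force: 55.0
```

```bash
python3 w.py w4 >/dev/null; python3 - <<'E'
from h import *
im=env.capture("side"); o=cv2.imread("pics/side.png"); sl=np.s_[145:225,270:360]
a=np.hstack([cv2.resize(q[sl],None,fx=4,fy=4,interpolation=cv2.INTER_CUBIC) for q in (o,im)])
w=cv2.imread("pics/w4.png"); cv2.imwrite("pics/c4.png",np.vstack([a,cv2.resize(w[60:310],(720,280))]))
c=cam("side")
for z in (.095,.110): print(z,proj(c,[.563,-.238,z]).round(1))
E
```

```text
0.095 [314.1 183.6]
0.11 [314.3 180.6]
```

View pics/c4.png

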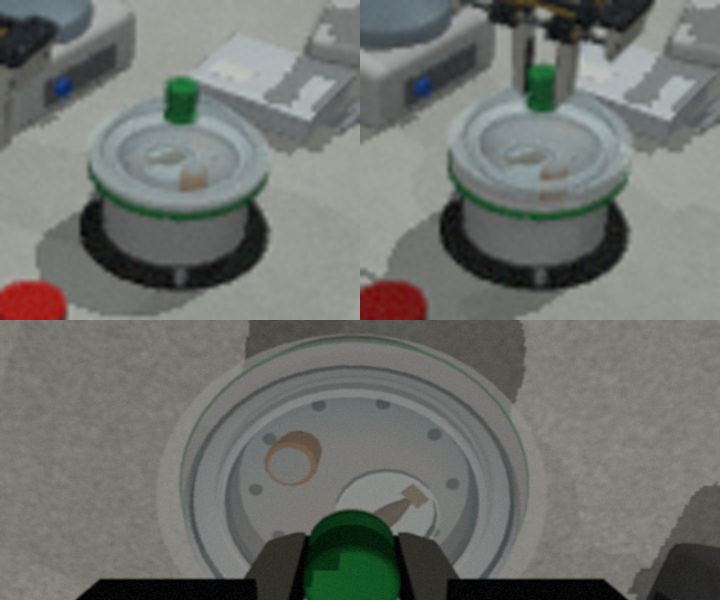

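The green lid's knob rose about 12–14 px in the 4x crop, which matches 15 mm. It is level, free, and held without slip. Now I'll hand it in.

```bash
python3 -c "
from plant import env
s=env.sense();print(s['t'],s['tool_pos'],s['force'],s['grasp_force']);print(env.hand_in())"
```

```text
9.7667 [ 0.56298303 -0.23797852  0.19257877] [ 1.08856121 -0.51760333 -4.71639423] 54.998323917388916
the job is handed in; nothing more can be done
None
```

I pressed the blue lid fully home, then pulled the green lid free of its seal and am holding it level about 15 mm above its rim; the job is handed in at 9.8 s, but no verdict was returned.

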